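# Load the seasoning dispenser

## Task

Press down the sprung catch tab in its guard slot so that the dispenser's clear lid pops ajar, then swing the lid wide open. Load every seasoning cartridge standing on the counter upright onto a drive of its own (any drive will do), turning it until its slotted foot meshes with the drive's cross, and push it fully home. When all are in, shut the lid until the catch snaps over it, and leave the other things on the counter where they are.

Things in the scene. Friction and masses are not known exactly. Their poses are not given: they have to be found in the camera images.
- dispenser: steel tray fixed on the counter, 170 mm deep (x) by 400 wide (y), walls 5 mm, rim 118 mm above the counter, inner floor at 30 mm. Origin: centre of its underside; x from its front (catch side) to the hinge side, y to the left. Four drives at x = 0, y = -144, -48, 48, 144 mm. A sprung rubber pin at (-70, 50) mm lifts the freed lid ajar.
- guard (a point): centre of the mouth of the catch's guard slot, 132 mm above the counter, at dispenser x = -155, y = -100 mm, axes as the dispenser's. Steel plates bound the slot: 38 mm wide in y, and in x from 28 mm in front of this point back to the catch's upright arm 49 mm behind it (its top, 141 mm above the counter, leans to 36 mm behind it when the tab is pressed).
- catch_tab (a point): where to press: top of the catch's slippery white plastic tab, 24 mm wide in y, about 60 mm long in x, at rest 113 mm above the counter, so 19 mm down in the guard slot, at dispenser x = -155, y = -100 mm. It goes down about 15 mm, at 4 to 8 N.
- catch (a joint): tilt of the sprung steel catch, rad: 0 at rest (hooked over the lid if that is shut), 0.25 pressed fully; the lid is free from about 0.15. It springs back when let go, and is pushed aside by the lid when that is pressed shut on its sloping nose.
- lid (a joint): hinge of the clear lid, rad: 0 shut, about 0.01 when caught, 0.15 to 0.4 popped ajar, 1.75 its stop, leaning back. Stiff: it stays where it is left.
- lid_hinge (a point): point on the lid's hinge axis, at dispenser x = 80, y = 0, 118 mm above the counter. This frame turns with the lid: x lies in the lid and points away from its free edge (which is at x = -165 mm), y is the hinge axis and the dispenser's y, z is square to the lid, up when shut.
- lid_handle (a point): middle of the handle: a round steel bar 10 mm thick, 80 mm long between two posts, parallel to the hinge, its axis 35 mm off the 5 mm lid; in the lid_hinge frame at x = -135, y = 30, z = 40 mm. Shutting the lid by pressing on the bar takes up to about 20 N at the last, against the rubber pin and the catch.
- spindle0 (a point): drive 0: a black cross standing on the tray floor, two bars 44 mm long, 7.5 thick, 11 high. Origin: its centre on the tray floor, z up; the bars lie along its x and y. Stands at any angle; hard to turn (0.25 N m). A cartridge fully home stands on the tray floor, origin here, axes parallel to these but for quarter turns; unmeshed it rides 11 mm too high, in the lid's way.
- spindle1 (a point): drive 1: a black cross standing on the tray floor, two bars 44 mm long, 7.5 thick, 11 high. Origin: its centre on the tray floor, z up; the bars lie along its x and y. Stands at any angle; hard to turn (0.25 N m). A cartridge fully home stands on the tray floor, origin here, axes parallel to these but for quarter turns; unmeshed it rides 11 mm too high, in the lid's way.
- spindle2 (a point): drive 2: a black cross standing on the tray floor, two bars 44 mm long, 7.5 thick, 11 high. Origin: its centre on the tray floor, z up; the bars lie along its x and y. Stands at any angle; hard to turn (0.25 N m). A cartridge fully home stands on the tray floor, origin here, axes parallel to these but for quarter turns; unmeshed it rides 11 mm too high, in the lid's way.
- spindle3 (a point): drive 3: a black cross standing on the tray floor, two bars 44 mm long, 7.5 thick, 11 high. Origin: its centre on the tray floor, z up; the bars lie along its x and y. Stands at any angle; hard to turn (0.25 N m). A cartridge fully home stands on the tray floor, origin here, axes parallel to these but for quarter turns; unmeshed it rides 11 mm too high, in the lid's way.
- cartridge0: seasoning cartridge 0, may be absent; all alike, 200 g, 81 mm tall. Origin: centre of its underside, z up. Steel foot 48 mm square, 0 to 13 mm; round body, 56 mm diameter, 13 to 50 mm; black grip rib 49 to 81 mm, 44 mm long along its own x, 14 mm thick along y. Foot: 4 square blocks with a cross slot between them, 12 mm wide, 13 mm deep, along its own x and y (one slot below the rib, one across). Meshes at any quarter turn.
- cartridge1: seasoning cartridge 1, may be absent; all alike, 200 g, 81 mm tall. Origin: centre of its underside, z up. Steel foot 48 mm square, 0 to 13 mm; round body, 56 mm diameter, 13 to 50 mm; black grip rib 49 to 81 mm, 44 mm long along its own x, 14 mm thick along y. Foot: 4 square blocks with a cross slot between them, 12 mm wide, 13 mm deep, along its own x and y (one slot below the rib, one across). Meshes at any quarter turn.
- cartridge2: seasoning cartridge 2, may be absent; all alike, 200 g, 81 mm tall. Origin: centre of its underside, z up. Steel foot 48 mm square, 0 to 13 mm; round body, 56 mm diameter, 13 to 50 mm; black grip rib 49 to 81 mm, 44 mm long along its own x, 14 mm thick along y. Foot: 4 square blocks with a cross slot between them, 12 mm wide, 13 mm deep, along its own x and y (one slot below the rib, one across). Meshes at any quarter turn.
- cartridge3: seasoning cartridge 3, may be absent; all alike, 200 g, 81 mm tall. Origin: centre of its underside, z up. Steel foot 48 mm square, 0 to 13 mm; round body, 56 mm diameter, 13 to 50 mm; black grip rib 49 to 81 mm, 44 mm long along its own x, 14 mm thick along y. Foot: 4 square blocks with a cross slot between them, 12 mm wide, 13 mm deep, along its own x and y (one slot below the rib, one across). Meshes at any quarter turn.
- can: bystander: food can, diameter 74 mm, 110 mm tall, origin at the centre of its underside
- spatula: bystander: spatula with a wooden handle lying on the counter
Not all that is in view belongs to the job. Leave any yellow look-alike of the cartridge0 alone.

How it is judged:
On the way, in this order (a step that is already met when the one before it is completed fails the run):
1. the catch tab has been pressed down and the lid has popped ajar (value of joint each of catch, lid above 0.08 rad).
2. the lid has been swung wide open (value of joint lid above 1.3 rad), for 0.2 s.
3. every cartridge is meshed and fully home on a drive, with the lid still open (((horizontal distance between cartridge0 and spindle0 below 0.006 m and z of cartridge0 in the frame of spindle0 between -0.004 and 0.004 m and angle between cartridge0's own z axis and vertical below 0.08 rad) or (horizontal distance between cartridge0 and spindle1 below 0.006 m and z of cartridge0 in the frame of spindle1 between -0.004 and 0.004 m and angle between cartridge0's own z axis and vertical below 0.08 rad) or (horizontal distance between cartridge0 and spindle2 below 0.006 m and z of cartridge0 in the frame of spindle2 between -0.004 and 0.004 m and angle between cartridge0's own z axis and vertical below 0.08 rad) or (horizontal distance between cartridge0 and spindle3 below 0.006 m and z of cartridge0 in the frame of spindle3 between -0.004 and 0.004 m and angle between cartridge0's own z axis and vertical below 0.08 rad)) and ((horizontal distance between cartridge1 and spindle0 below 0.006 m and z of cartridge1 in the frame of spindle0 between -0.004 and 0.004 m and angle between cartridge1's own z axis and vertical below 0.08 rad) or (horizontal distance between cartridge1 and spindle1 below 0.006 m and z of cartridge1 in the frame of spindle1 between -0.004 and 0.004 m and angle between cartridge1's own z axis and vertical below 0.08 rad) or (horizontal distance between cartridge1 and spindle2 below 0.006 m and z of cartridge1 in the frame of spindle2 between -0.004 and 0.004 m and angle between cartridge1's own z axis and vertical below 0.08 rad) or (horizontal distance between cartridge1 and spindle3 below 0.006 m and z of cartridge1 in the frame of spindle3 between -0.004 and 0.004 m and angle between cartridge1's own z axis and vertical below 0.08 rad)) and ((horizontal distance between cartridge2 and spindle0 below 0.006 m and z of cartridge2 in the frame of spindle0 between -0.004 and 0.004 m and angle between cartridge2's own z axis and vertical below 0.08 rad) or (horizontal distance between cartridge2 and spindle1 below 0.006 m and z of cartridge2 in the frame of spindle1 between -0.004 and 0.004 m and angle between cartridge2's own z axis and vertical below 0.08 rad) or (horizontal distance between cartridge2 and spindle2 below 0.006 m and z of cartridge2 in the frame of spindle2 between -0.004 and 0.004 m and angle between cartridge2's own z axis and vertical below 0.08 rad) or (horizontal distance between cartridge2 and spindle3 below 0.006 m and z of cartridge2 in the frame of spindle3 between -0.004 and 0.004 m and angle between cartridge2's own z axis and vertical below 0.08 rad)) and ((horizontal distance between cartridge3 and spindle0 below 0.006 m and z of cartridge3 in the frame of spindle0 between -0.004 and 0.004 m and angle between cartridge3's own z axis and vertical below 0.08 rad) or (horizontal distance between cartridge3 and spindle1 below 0.006 m and z of cartridge3 in the frame of spindle1 between -0.004 and 0.004 m and angle between cartridge3's own z axis and vertical below 0.08 rad) or (horizontal distance between cartridge3 and spindle2 below 0.006 m and z of cartridge3 in the frame of spindle2 between -0.004 and 0.004 m and angle between cartridge3's own z axis and vertical below 0.08 rad) or (horizontal distance between cartridge3 and spindle3 below 0.006 m and z of cartridge3 in the frame of spindle3 between -0.004 and 0.004 m and angle between cartridge3's own z axis and vertical below 0.08 rad)) and value of joint lid above 0.3 rad), for 0.2 s.
At the end, for the whole second after the job is handed in: every cartridge stands upright (within 0.08 rad), meshed and home on a drive (within 6 mm sideways and 4 mm in height) and at rest; the lid is shut (under 0.035 rad) with the catch sprung back over it (under 0.06 rad) (((horizontal distance between cartridge0 and spindle0 below 0.006 m and z of cartridge0 in the frame of spindle0 between -0.004 and 0.004 m and angle between cartridge0's own z axis and vertical below 0.08 rad) or (horizontal distance between cartridge0 and spindle1 below 0.006 m and z of cartridge0 in the frame of spindle1 between -0.004 and 0.004 m and angle between cartridge0's own z axis and vertical below 0.08 rad) or (horizontal distance between cartridge0 and spindle2 below 0.006 m and z of cartridge0 in the frame of spindle2 between -0.004 and 0.004 m and angle between cartridge0's own z axis and vertical below 0.08 rad) or (horizontal distance between cartridge0 and spindle3 below 0.006 m and z of cartridge0 in the frame of spindle3 between -0.004 and 0.004 m and angle between cartridge0's own z axis and vertical below 0.08 rad)) and ((horizontal distance between cartridge1 and spindle0 below 0.006 m and z of cartridge1 in the frame of spindle0 between -0.004 and 0.004 m and angle between cartridge1's own z axis and vertical below 0.08 rad) or (horizontal distance between cartridge1 and spindle1 below 0.006 m and z of cartridge1 in the frame of spindle1 between -0.004 and 0.004 m and angle between cartridge1's own z axis and vertical below 0.08 rad) or (horizontal distance between cartridge1 and spindle2 below 0.006 m and z of cartridge1 in the frame of spindle2 between -0.004 and 0.004 m and angle between cartridge1's own z axis and vertical below 0.08 rad) or (horizontal distance between cartridge1 and spindle3 below 0.006 m and z of cartridge1 in the frame of spindle3 between -0.004 and 0.004 m and angle between cartridge1's own z axis and vertical below 0.08 rad)) and ((horizontal distance between cartridge2 and spindle0 below 0.006 m and z of cartridge2 in the frame of spindle0 between -0.004 and 0.004 m and angle between cartridge2's own z axis and vertical below 0.08 rad) or (horizontal distance between cartridge2 and spindle1 below 0.006 m and z of cartridge2 in the frame of spindle1 between -0.004 and 0.004 m and angle between cartridge2's own z axis and vertical below 0.08 rad) or (horizontal distance between cartridge2 and spindle2 below 0.006 m and z of cartridge2 in the frame of spindle2 between -0.004 and 0.004 m and angle between cartridge2's own z axis and vertical below 0.08 rad) or (horizontal distance between cartridge2 and spindle3 below 0.006 m and z of cartridge2 in the frame of spindle3 between -0.004 and 0.004 m and angle between cartridge2's own z axis and vertical below 0.08 rad)) and ((horizontal distance between cartridge3 and spindle0 below 0.006 m and z of cartridge3 in the frame of spindle0 between -0.004 and 0.004 m and angle between cartridge3's own z axis and vertical below 0.08 rad) or (horizontal distance between cartridge3 and spindle1 below 0.006 m and z of cartridge3 in the frame of spindle1 between -0.004 and 0.004 m and angle between cartridge3's own z axis and vertical below 0.08 rad) or (horizontal distance between cartridge3 and spindle2 below 0.006 m and z of cartridge3 in the frame of spindle2 between -0.004 and 0.004 m and angle between cartridge3's own z axis and vertical below 0.08 rad) or (horizontal distance between cartridge3 and spindle3 below 0.006 m and z of cartridge3 in the frame of spindle3 between -0.004 and 0.004 m and angle between cartridge3's own z axis and vertical below 0.08 rad)) and value of joint lid below 0.035 rad and value of joint catch below 0.06 rad and linear speed of each of cartridge0, cartridge1, cartridge2, cartridge3 below 0.02 m/s); the robot touches nothing.
It fails at once if the can is pushed more than 4 cm (distance of can from where it was at the start of the episode above 0.04 m).
It fails at once if the spatula is pushed more than 4 cm (distance of spatula from where it was at the start of the episode above 0.04 m).
Of cartridge0, cartridge1, cartridge2, cartridge3 only 3 to 4 are there at a start; the rules pass over those that are not, and their reading is None.
At some moment in a run one of cartridge0, cartridge1, cartridge2, cartridge3 may be knocked a few centimetres aside while the robot is not near it.
It also fails if it takes over 208 s, if anything falls off the work surface, if the arm or the gripper's body presses on something with over 40 N, if the wrist force passes 120 N, or if a joint passes its speed limit or range.

## Robot

A 6-joint arm with a two-finger parallel gripper is mounted at the origin on the work surface. World frame = base frame: x ahead of the robot, y to its left, z up, the work surface at z = 0. Lengths are in m, angles in rad, forces in N, time in s.
With the tool pointing down it reaches from about 0.275 to 0.75 m from the base axis. Payload 10.2 kg.
Tool frame: the origin (TCP) lies midway between the tips of the shut fingers; the grasp point (between the pads) lies 19 mm behind it; z points along the fingers, y is the direction in which the jaws open and shut (so a half turn about z gives the same grasp; the last joint's range is limited). The gripper opens to 85 mm and grips with 20 to 120 N. Pads are 22 mm wide; open, the fingers measure 114 mm over their backs; the gripper's body (76 mm by 85 mm) begins 54 mm behind the grasp point. The pads swing forward as they close: fully open they stand 13 mm farther back than shut.
Start: joints at [-1.546, 0.313, 1.498, -0, 1.331, -0.223], TCP at [0.129, -0.509, 0.231] pointing down, gripper open.
Joint ranges: [-2.94, 2.94], [-0.97, 2.17], [0.19, 2.56], [-1.23, 4.37], [0.02, 3.11], [-2.88, 2.88]. Speed limits (rad/s): [2.39, 2.39, 3.01, 3.14, 3.14, 3.14].

## Interface

Orientations are given as a unit quaternion [x, y, z, w].
In Python, from plant import robot gives the robot as it stands. Calls block until the motion is done:
- robot.move_to(position, orientation): joint-space move of the TCP to a pose.
- robot.move_linear(position, feed=0.15, orientation=None, threshold=None): straight line of the TCP; orientation=None keeps the orientation; feed is the mean speed in m/s. With threshold (N) it stops when the force on the tool has changed by that much, and returns True; else False.
- robot.goto_joints(angles): joint-space move.
- robot.gripper_to(opening, grasp_force=None): finger opening in m; grasp_force is the grip in N (None keeps the last); returns when the fingers have stopped.
- robot.wait(seconds).
- robot.solve_ik(position, orientation): joint angles nearest the present ones, or None.
- robot.get_state(): the state.
- robot.camera(name): name is "scene" or "top" or "wrist"; returns a dict with "img" (420x560x3 uint8, red, green, blue), "K" (3x3 intrinsics, pixels), "R" (3x3) and "t" (3): a world point X has camera coordinates R X + t. Camera axes: x right, y down, z forward; pixel columns grow to the right and rows downward; lengths in m; the calibration is good to about 2 mm. A picture is of the moment at which its call begins. There is no depth.
A pose or a line that the arm cannot do raises robot.MotionError and nothing moves.
- robot.finish_job(): hands the job in, once; it reports no verdict.
The state is a dict: "time": time; "joints": joint angles; "joint_velocities": joint speeds; "effort": joint torques, N m; "eef_pos": TCP position; "tcp_rot": TCP orientation; "force": force on the tool from outside, world axes, zero at the start; "ft_torque": the same for the moment, N m; "width": finger opening in m.
Only numpy, scipy, OpenCV 4.12 (cv2) and the standard library are available. Lean on these libraries where they do the work, as an engineer would, in place of code of your own. Each camera call takes 0.05 s, during which the arm holds its last target. There are 200 camera calls.

## Working session

There is one attempt and no reset: what is moved stays moved. The work goes in short steps, each a Python script; the robot and the scene stay as the last script left them, time stands still between calls to the robot, and variables do not carry over. Pictures are saved under pics/ and viewed, about 12 in all and at most 16, crops included, and the job is handed in when it is done.

```bash
ls; mkdir -p pics; python3 - <<'E'
from plant import robot
import cv2
for n in("top","scene"):
    c=robot.camera(n); cv2.imwrite(f"pics/{n}0.png",c["img"][...,::-1]); print(n,c["K"].tolist(),c["R"].round(3).tolist(),c["t"].round(3).tolist())
s=robot.get_state();print(s["time"],s["eef_pos"],s["tcp_rot"],s["width"])
E
```

```text
pics
top [[511.22251274628104, 0.0, 282.75525659824507], [0.0, 511.22251274628104, 211.4045906260061], [0.0, 0.0, 1.0]] [[0.022, -1.0, 0.008], [-0.989, -0.022, -0.144], [0.144, -0.005, -0.99]] [-0.093, 0.571, 1.376]
scene [[419.14091243024774, 0.0, 278.61481131769546], [0.0, 419.14091243024774, 208.45686925625384], [0.0, 0.0, 1.0]] [[-0.411, 0.912, 0.005], [0.707, 0.322, -0.629], [-0.575, -0.255, -0.777]] [0.282, -0.308, 1.439]
0.1 [ 0.12874446 -0.50874011  0.23080356] [ 9.92336495e-01  1.23563607e-01  5.93525160e-05 -5.57966889e-04] 0.08562837509435287
```

View pics/top0.png

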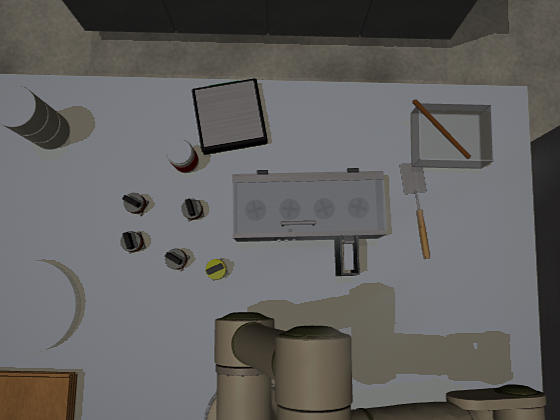

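View pics/scene0.png

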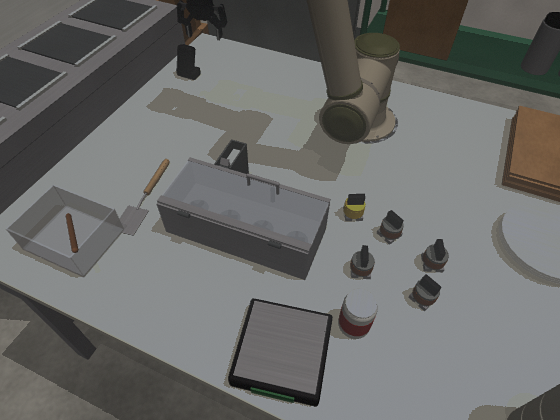

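```bash
cat > h.py <<'E'
import numpy as np, cv2
from plant import robot
from scipy.spatial.transform import Rotation as Ro
def ray(c,u,v,z):
    """world point at height z seen at pixel u,v"""
    d=c["R"].T@np.linalg.inv(c["K"])@[u,v,1]; o=-c["R"].T@c["t"]
    return o+d*(z-o[2])/d[2]
def proj(c,X):
    p=c["K"]@(c["R"]@np.asarray(X,float)+c["t"]); return p[:2]/p[2]
def snap(n,name=None,crop=None,s=1):
    c=robot.camera(n)
    if name:
        im=c["img"][...,::-1]
        if crop: x,y,w,h=crop; im=im[y:y+h,x:x+w]
        cv2.imwrite(f"pics/{name}.png",cv2.resize(im,None,fx=s,fy=s,interpolation=cv2.INTER_CUBIC))
    return c
def down(a,tilt=0):
    """tool down, jaw axis (tool y) along world angle a (mod pi)"""
    # tool x = (cos(a+90).. ) ; z down
    y=np.array([np.cos(a),np.sin(a),0]);z=np.array([0,0,-1.]);x=np.cross(y,z)
    return Ro.from_matrix(np.c_[x,y,z]).as_quat()
E
python3 - <<'E'
from h import *
c=snap("top","c1",(222,160,180,125),4.4)
for p in [(134,203),(192,209),(131,241),(176,259),(216,268)]: print(p,ray(c,*p,.08).round(3))
print(ray(c,312,205,.118).round(3),ray(c,183,150,.11).round(3))
snap("top","c2",(110,130,125,150),4)
E
```

```text
(134, 203) [0.581 0.321 0.08 ]
(192, 209) [0.568 0.164 0.08 ]
(131, 241) [0.478 0.323 0.08 ]
(176, 259) [0.433 0.2   0.08 ]
(216, 268) [0.412 0.093 0.08 ]
[ 0.58  -0.157  0.118] [0.723 0.191 0.11 ]
```

View pics/c1.png

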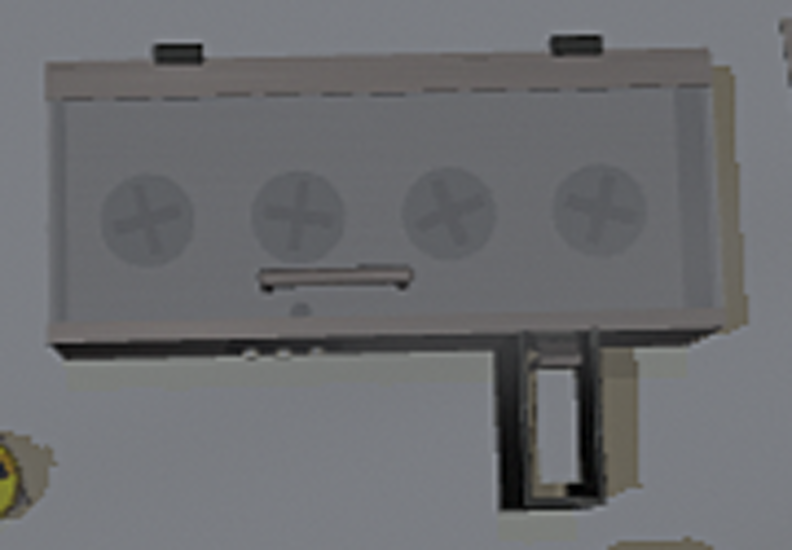

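View pics/c2.png

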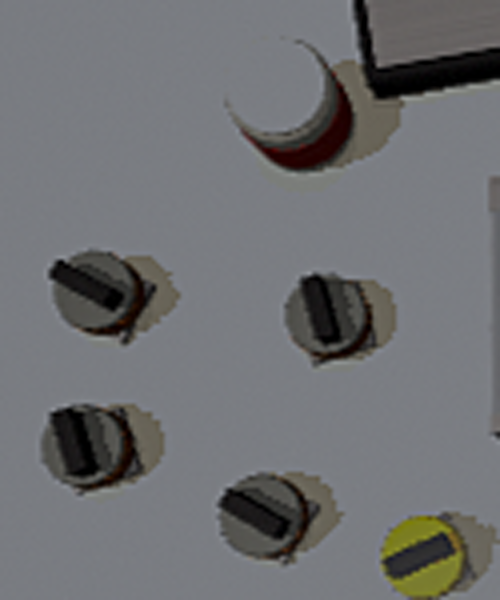

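```bash
python3 - <<'E'
from h import *
from scipy.optimize import least_squares
c=robot.camera("top")
px=lambda u,v:(222+u/4.4-.4,160+v/4.4-.4)
obs=[((85,200),(46,63),.121),((85,-200),(709,48),.121),((-85,-200),(722,322),.121),((-85,200),(49,340),.121)]
obs+=[((0,y),p,.041) for y,p in zip((144,48,-48,-144),((147,217),(299,215),(450,211),(601,208)))]
obs+=[((-135,30),(336,275),.158),((-183,-100),(563,497),.132)]
L=np.array([o[0] for o in obs])/1000; W=np.array([ray(c,*px(*o[1]),o[2])[:2] for o in obs])
L[8]=[80/1000-.135,.03]
f=lambda p:(p[:2]+L@np.array([[np.cos(p[2]),np.sin(p[2])],[-np.sin(p[2]),np.cos(p[2])]])-W)
r=least_squares(lambda p:f(p).ravel(),[.58,-.15,0],loss="soft_l1",f_scale=.004)
print(r.x, (f(r.x)*1000).round(1).tolist())
E
```

```text
[ 0.58432166 -0.14677885  0.04496582] [[2.0, 0.9], [1.5, 0.0], [-2.7, -1.0], [-1.1, 1.0], [-0.2, 0.5], [0.6, 0.4], [0.2, -0.2], [0.5, -0.6], [-1.3, -0.1], [0.2, -0.9]]
```

```bash
cat >> h.py <<'E'
P=np.array([0.5843,-0.1468]); YAW=0.045
def D(x,y,z=0):
    """dispenser mm -> world m"""
    c,s=np.cos(YAW),np.sin(YAW); x,y=x/1000,y/1000
    return np.array([P[0]+c*x-s*y,P[1]+s*x+c*y,z/1000])
def best(pos,a):
    """downward orientation, jaw axis a mod pi, least joint motion and wrist roll"""
    q0=np.array(robot.get_state()["joints"]); o=[]
    for k in (0,np.pi):
        q=robot.solve_ik(pos,down(a+k))
        if q is not None: o.append((abs(q[5])+.5*abs(np.array(q)-q0).max(),down(a+k)))
    return min(o,key=lambda t:t[0])[1]
def bar(th):
    """handle bar centre, dispenser mm"""
    s,c=np.sin(th),np.cos(th); return D(80-135*c+40*s,30,118+135*s+40*c)
def st(m=""):
    s=robot.get_state(); print(m,round(s["time"],1),np.round(s["eef_pos"],4),"F",np.round(s["force"],1),"w",round(s["width"],4))
E
python3 - <<'E'
from h import *
robot.gripper_to(0)
p=D(-155,-100,200); q=best(p,YAW)
robot.move_to(p,q); st()
robot.move_linear(D(-155,-100,118),feed=.1); st()
print(robot.move_linear(D(-155,-100,97.5),feed=.03,threshold=25)); st()
robot.wait(.3); st()
snap("top","c3",(222,140,180,145),4.4); snap("scene","s3",(140,130,210,150),3.6)
E
```

```text
2.5 [ 0.4336 -0.2545  0.2001] F [-0.1 -0.5  0.1] w 0.0
 3.5 [ 0.4342 -0.254   0.1186] F [-0.9 -0.2  0.1] w -0.0
True
 4.1 [ 0.4338 -0.2541  0.0994] F [-3.1  2.1 11.2] w 0.0002
 4.4 [ 0.4338 -0.2541  0.0995] F [-4.3  2.9 10.6] w -0.0001
```

View pics/c3.png

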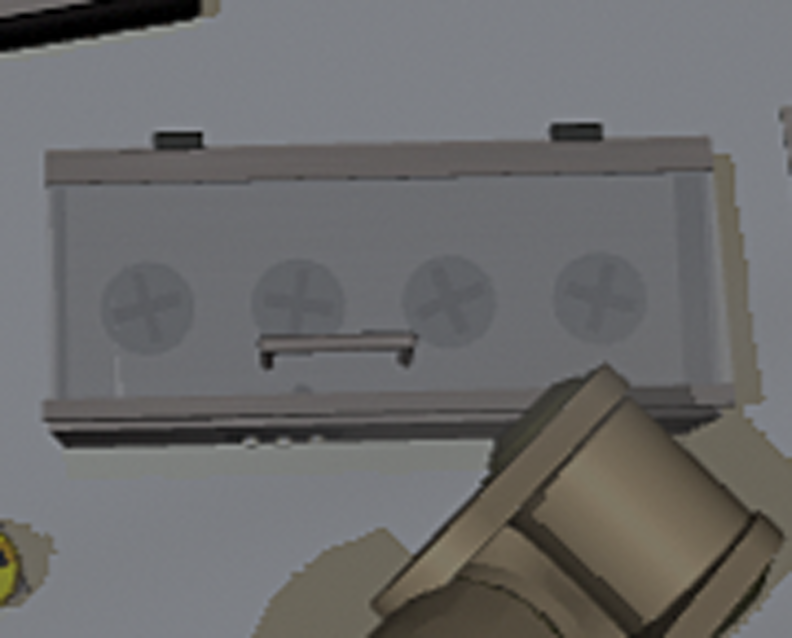

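View pics/s3.png

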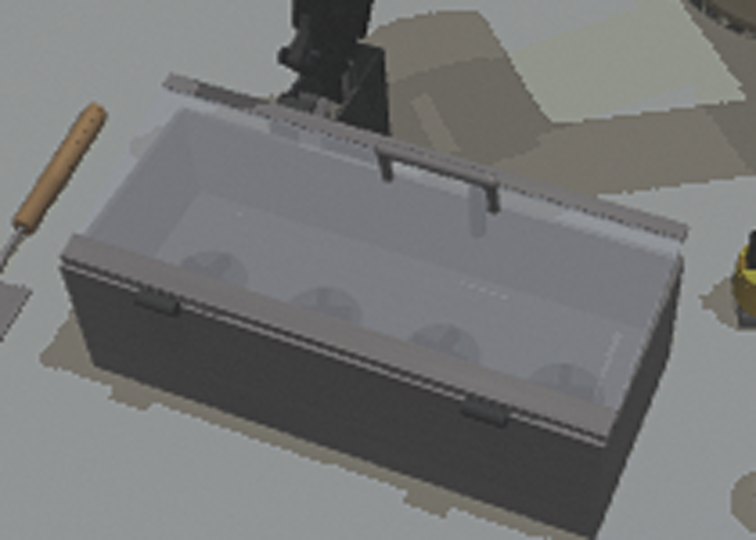

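The lid has popped ajar: its free edge is lifted (top crop, bar at about (338,342), and a dark gap at the front). I'll get the lid angle from the bar pixel, then hook the bar.

```bash
python3 - <<'E'
from h import *
c=robot.camera("top"); k=robot.camera("scene")
o=np.array([222+338/4.4-.4,140+342/4.4-.4]); o2=np.array([140+437/3.6-.4,130+166/3.6-.4])
T=np.arange(.05,.5,.01)
e=[np.hypot(*(proj(c,bar(t))-o)) for t in T]; e2=[np.hypot(*(proj(k,bar(t))-o2)) for t in T]
th=T[np.argmin(e)]; print(th,min(e),T[np.argmin(e2)],min(e2))
th=(th+T[np.argmin(e2)])/2
robot.move_linear(D(-155,-100,230),feed=.2); st()
robot.gripper_to(.04)
b=bar(th); q=best(b+[0,0,.08],YAW)
robot.move_to(b+[0,0,.08],q)
w=snap("wrist","w4")
print(proj(w,b), robot.move_linear(b+[0,0,-.013],feed=.08,threshold=10)); st()
E
```

```text
0.19 0.16814714677590253 0.13 0.9322659654505989
 5.5 [ 0.4336 -0.2533  0.2286] F [-0.8  0.2 -0.8] w 0.0
[279.0696351  210.61793405] False
 8.0 [ 0.5363 -0.119   0.1665] F [-0.2  0.7 -0.2] w 0.0401
```

View pics/w4.png

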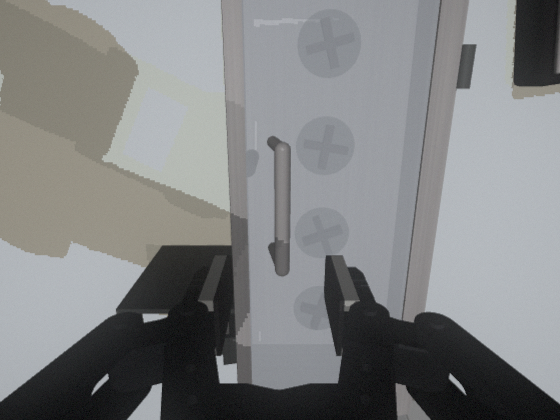

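The bar sits at (282,145–273) between the fingers, matching the prediction (279,211). I'll grip it and swing the lid along its arc.

```bash
python3 - <<'E'
from h import *
robot.gripper_to(.0,grasp_force=40); st()
s=robot.get_state(); q=s["tcp_rot"]
T=np.linspace(.17,1.6,12)
dz=np.array([0,0,-.013])
ok=[robot.solve_ik(bar(t)+dz,q) is not None for t in T]; print(ok)
for t,o in zip(T[1:],ok[1:]):
    if not o: break
    try: hit=robot.move_linear(bar(t)+dz,feed=.12,threshold=60)
    except robot.MotionError as e: print(e);break
    st(round(t,2))
    if hit: break
snap("top","c5",(200,60,220,180),3.6)
E
```

```text
8.4 [ 0.5377 -0.119   0.1664] F [ 9.7  0.8 -2.8] w 0.008
[True, True, True, True, True, True, True, True, True, True, True, True]
0.3 8.7 [ 0.5474 -0.1185  0.1831] F [10.1 -1.2 -7.6] w 0.0085
0.43 9.0 [ 0.5581 -0.118   0.1972] F [ 8.6 -0.5 -7.6] w 0.0085
0.56 9.3 [ 0.5706 -0.1174  0.21  ] F [ 4.7 -0.9 -6.9] w 0.0085
0.69 9.6 [ 0.5845 -0.1168  0.2212] F [ 3.1 -1.3 -5.9] w 0.0082
0.82 9.9 [ 0.6    -0.1161  0.2308] F [ 1.9 -0.8 -4.5] w 0.0085
0.95 10.2 [ 0.6166 -0.1154  0.2383] F [ 0.4 -1.2  0. ] w 0.0081
1.08 10.5 [ 0.6346 -0.1146  0.2438] F [-1.2  0.   4.6] w 0.0085
1.21 10.8 [ 0.653  -0.1138  0.2465] F [-0.1 -0.6  5.2] w 0.0082
1.34 11.1 [ 0.6714 -0.1129  0.2471] F [ 1.1 -0.9  6.9] w 0.0083
1.47 11.4 [ 0.6898 -0.1121  0.2449] F [ 2.8 -0.4  6.3] w 0.0082
1.6 11.7 [ 0.7077 -0.1113  0.2398] F [ 3.4 -0.3  6. ] w 0.008
```

View pics/c5.png

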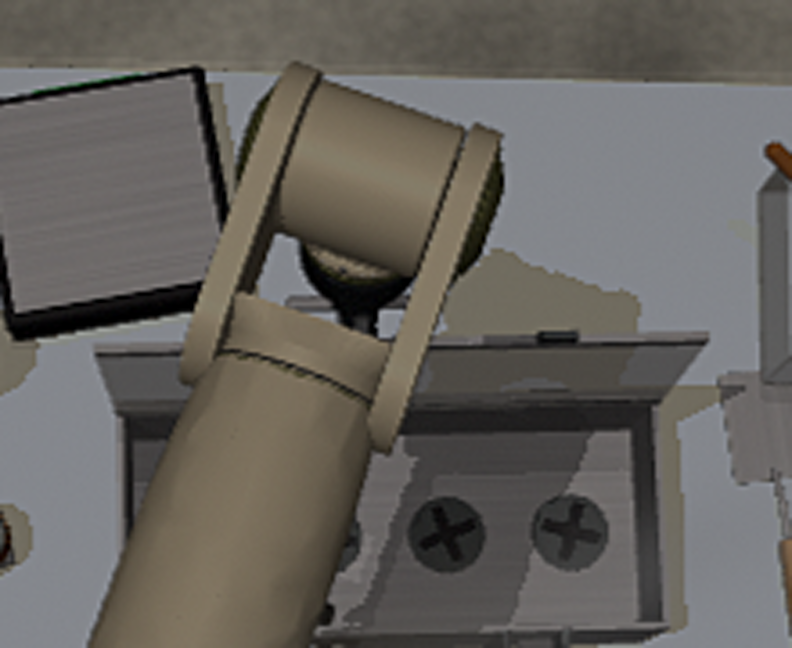

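```bash
python3 - <<'E'
from h import *
robot.gripper_to(.022); st()
e=np.array(robot.get_state()["eef_pos"])
robot.move_linear([e[0],e[1],.34],feed=.2); st()
p=D(-40,0,360); robot.move_to(p,best(p,YAW)); 
c=snap("wrist","w6"); np.savez("w6.npz",**c)
p=np.array([.50,.25,.34]); robot.move_to(p,best(p,0.0)); st()
c=snap("wrist","w7"); np.savez("w7.npz",**c)
E
```

```text
12.0 [ 0.7067 -0.1113  0.2391] F [2.2 0.7 3.7] w 0.0218
 12.7 [ 0.7066 -0.1113  0.3382] F [0.6 0.2 0.4] w 0.0221
 14.9 [0.5005 0.2493 0.3399] F [-0.1  0.1 -0. ] w 0.0219
```

View pics/w6.png

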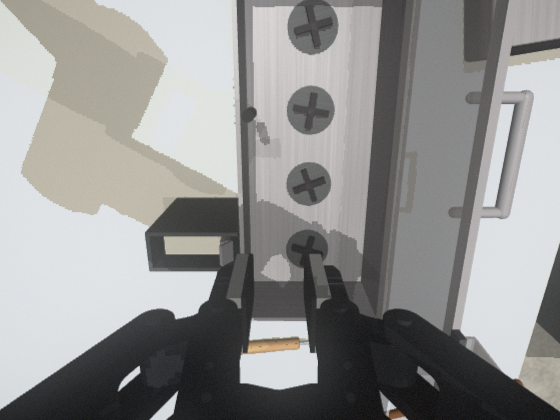

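View pics/w7.png

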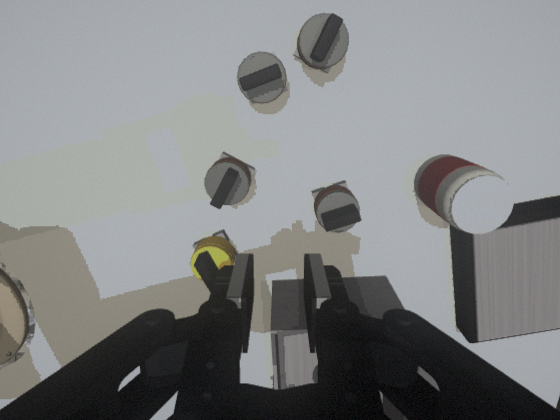

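```bash
cat >> h.py <<'E'
def ribs(c):
    """dark compact blobs -> list of (px, world centre at .081, rib angle, length, width, contour)"""
    im=c["img"]; m=((im.max(2)<62)).astype(np.uint8); out=[]
    n,l,s,ce=cv2.connectedComponentsWithStats(m)
    for i in range(1,n):
        if not 250<s[i,4]<6000: continue
        cs,_=cv2.findContours((l==i).astype(np.uint8),cv2.RETR_EXTERNAL,cv2.CHAIN_APPROX_NONE)
        W=np.array([ray(c,*p,.081)[:2] for p in max(cs,key=len)[:,0]],np.float32)
        (x,y),(a,b),_=cv2.minAreaRect(W*1000); 
        if not(30<max(a,b)<65 and 8<min(a,b)<40): continue
        bx=cv2.boxPoints(cv2.minAreaRect(W*1000)); e=max((bx[1]-bx[0],bx[2]-bx[1]),key=np.linalg.norm)
        out.append((ce[i].round(),np.array([x,y])/1000,np.arctan2(e[1],e[0])%np.pi,max(a,b),min(a,b)))
    return out
def spin(c,y):
    """angle and centre of drive cross near dispenser y"""
    g=c["img"].max(2).astype(int); ctr=D(0,y,41); u0=proj(c,ctr); pts=[];v=[]
    for dv in range(-30,31):
        for du in range(-30,31):
            u,w=int(u0[0])+du,int(u0[1])+dv
            if 0<=u<560 and 0<=w<420:
                p=ray(c,u,w,.041)[:2]
                if np.hypot(*(p-ctr[:2]))<.025: pts.append(p);v.append(g[w,u])
    pts=np.array(pts);v=np.array(v,np.uint8); t,_=cv2.threshold(v,0,1,cv2.THRESH_OTSU)
    k=pts[v<=t]; m=np.median(k,0); m=k[np.hypot(*(k-m).T)<.024].mean(0)
    z=((k-m)@[1,1j]); z=z[abs(z)>.009]; H=(z**4/abs(z)**3).sum()
    return np.angle(H)/4,m,(m-ctr[:2])*1000,abs(H)/abs(z).sum()
E
python3 - <<'E'
from h import *
a=dict(np.load("w6.npz")); b=dict(np.load("w7.npz"))
for y in(144,48,-48,-144):
    r=spin(a,y); print(y,np.degrees(r[0]).round(1),r[2].round(1),round(r[3],2), proj(a,D(0,y,41)).round())
for r in ribs(b): print(r[0],r[1].round(4),np.degrees(r[2]).round(1),round(float(r[3]),1),round(float(r[4]),1))
print("cam",(-b["R"].T@b["t"]).round(3),"nadir px",(lambda p:p[:2]/p[2])(b["K"]@b["R"]@[0,0,-1]))
c=snap("top","c8")
for y in(144,48,-48,-144): r=spin(c,y); print(y,np.degrees(r[0]).round(1),r[2].round(1))
for r in ribs(c): print(r[0],r[1].round(4),np.degrees(r[2]).round(1),r[3:])
E
```

```text
144 16.0 [-0.5  0.1] 0.6 [313.  26.]
48 -6.8 [-0.5 -0.3] 0.73 [311. 111.]
-48 23.4 [-0.5  1.8] 0.74 [309. 186.]
-144 -7.6 [-1.9  2. ] 0.53 [307. 253.]
[323.  44.] [0.5482 0.3716] 63.5 44.1 14.5
[225. 188.] [0.4383 0.2146] 61.1 49.1 13.2
[339. 217.] [0.5731 0.1792] 18.8 42.0 23.1
cam [0.501 0.327 0.483] nadir px [278.40531137  85.2170506 ]
144 17.3 [-1.7  0.3]
48 -7.6 [-0.8 -1.2]
-48 23.4 [-0.5 -0.3]
-144 -13.6 [0.3 1.2]
```

```bash
cat >> h.py <<'E'
def look_over(xy,tz,a):
    """put wrist camera straight above xy; jaw axis a"""
    q=np.array(robot.get_state()["tcp_rot"]); 
    c0=robot.camera("wrist"); e=np.array(robot.get_state()["eef_pos"])
    off=Ro.from_quat(q).inv().apply(-c0["R"].T@c0["t"]-e)
    for k in (0,np.pi,np.pi/2,-np.pi/2):   # any heading that can be reached
        o=down(a+k); d=Ro.from_quat(o).apply(off); p=np.r_[np.array(xy)-d[:2],tz]
        j=robot.solve_ik(p,o)
        if j is not None and np.hypot(*p[:2])<.72 and abs(j[5])<2.6:
            try: robot.move_to(p,o)
            except robot.MotionError: continue
            robot.wait(.15); return robot.camera("wrist")
    raise Exception("no look")
def find_rib(xy,name=None):
    c=look_over(xy,.24,0.)
    r=[r for r in ribs(c) if np.hypot(*(r[1]-xy))<.06]
    for x in r: print("rib",x[0],x[1].round(4),np.degrees(x[2]).round(1),np.round(x[3:],1))
    if name: cv2.imwrite(f"pics/{name}.png",c["img"][...,::-1])
    return r
def pick(xy,name=None):
    r=find_rib(xy,name); assert len(r)==1; r=r[0]
    assert 38<r[3]<50 and 11<r[4]<20
    p=np.r_[r[1],.15]; robot.gripper_to(.045); q=best(p,r[2]+np.pi/2)
    robot.move_to(p,q)
    robot.move_linear([*r[1],.056],feed=.12,threshold=15); st("down")
    robot.gripper_to(0,grasp_force=60); st("grip")
    robot.move_linear([*r[1],.24],feed=.25); st("up")
def place(y):
    c=look_over(D(0,y)[:2],.26,YAW); s=spin(c,y); print("spin",np.degrees(s[0]).round(1),s[2].round(1),round(s[3],2))
    assert np.hypot(*s[2])<5
    xy=(s[1]+D(0,y)[:2])/2; p=np.r_[xy,.22]
    q=min((best(p,s[0]+k*np.pi/2) for k in (0,1)),key=lambda o:abs(robot.solve_ik(p,o)[5]-robot.get_state()["joints"][5]))
    robot.move_to(p,q); robot.move_linear([*xy,.105],feed=.15)
    hit=robot.move_linear([*xy,.086],feed=.04,threshold=20); st(f"hit {hit}")
E
python3 - <<'E'
from h import *
pick(np.array([.438,.215]),"r9")
c=robot.camera("wrist"); cv2.imwrite("pics/g9.png",np.hstack([cv2.imread("pics/r9.png")[:,100:480],c["img"][:,100:480,::-1]]))
E
```

```text
Traceback (most recent call last):
  File "h.py", line 85, in pick
    r=find_rib(xy,name); assert len(r)==1; r=r[0]
                                ^^^^^^^^^
AssertionError
```

View pics/r9.png

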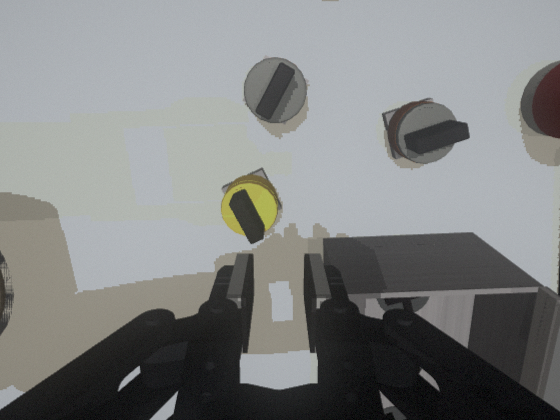

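```bash
python3 - <<'E'
from h import *
im=cv2.imread("pics/r9.png"); g=im.max(2)[20:150:8,220:340:8]; print(g)
E
```

```text
[[184 181 183 185 183 184 183 182 184 183 183 181 181 182 180]
 [182 184 184 180 182 182 181 182 181 183 183 185 184 182 182]
 [183 182 183 182 184 184 182 184 184 183 183 182 183 182 184]
 [183 183 185 183 185 183 182 186 181 186 186 183 184 185 182]
 [185 182 182 182 183 185 183 181 183 183 183 184 184 184 187]
 [186 183 183 184 183 175 122 125 117 184 182 182 183 183 182]
 [184 185 187 184 108 127 126 108  70  92 183 182 184 186 187]
 [186 184 186 185 125 124 127  68  64  67 121 182 184 185 183]
 [183 184 185 117 122 125  93  67  65  91 122 159 184 185 184]
 [186 183 185  92 122 122  67  65  70  98 119 182 186 186 186]
 [181 183 187 140 121  80  66  62  92 120 119 185 182 186 182]
 [183 180 179 180 113  66  62  86  98 116  96 154 183 186 185]
 [181 181 182 181 183 106  62  93 120  93 149 182 185 183 185]
 [182 183 183 181 184 179 147 150 135 148 156 187 186 185 183]
 [182 179 181 179 186 185 177 148 151 184 185 186 187 187 187]
 [181 184 181 181 184 185 183 184 183 186 186 182 184 184 185]
 [183 184 182 183 181 183 183 183 186 185 185 186 183 188 185]]
```

Crop check: the target at (275,90) is grey with a black rib; the yellow one at (250,208) is the decoy. The rib reads about 65, so I'll raise the threshold.

```bash
sed -i 's/max(2)<62/max(2)<82/' h.py; python3 - <<'E'
from h import *
pick(np.array([.438,.215]))
place(144)
E
```

```text
rib [276.  90.] [0.436 0.211] 61.1 [43.9 14.2]
down 18.4 [0.4366 0.211  0.0567] F [ 0.6  1.2 -0.5] w 0.045
grip 18.8 [0.4362 0.2111 0.0566] F [-1.7  1.2  7.2] w 0.0129
up 19.7 [0.4354 0.2108 0.2385] F [ 0.6  0.9 -3.6] w 0.0126
spin 16.6 [-0.   0.4] 0.68
hit True 23.1 [ 0.5776 -0.0028  0.0867] F [-1.8  0.6  4.1] w 0.0126
```

Home: the TCP stopped at 86.7 mm, against 86.6 expected. On to the next.

```bash
cat >> h.py <<'E'
def release():
    robot.gripper_to(.035); e=np.array(robot.get_state()["eef_pos"]); robot.move_linear([e[0],e[1],.22],feed=.2); st("rel")
E
python3 - <<'E'
from h import *
release()
pick(np.array([.573,.175]))
place(48)
E
```

```text
rel 24.2 [ 0.5766 -0.0026  0.2187] F [ 0.5 -0.2 -0.5] w 0.0351
rib [282.  86.] [0.5756 0.1736] 19.0 [42.9 13.6]
down 27.4 [0.5761 0.1736 0.0568] F [ 0.4 -0.9 -0.2] w 0.045
grip 27.8 [0.5759 0.1738 0.0567] F [-1.4  0.3  5.3] w 0.0128
up 28.7 [0.575  0.1734 0.2381] F [-1.   0.9 -2.5] w 0.013
spin -7.1 [ 0.2 -0.7] 0.74
hit True 32.4 [ 0.582  -0.0992  0.0867] F [-1.1  0.4  5. ] w 0.0131
```

```bash
python3 - <<'E'
from h import *
release()
pick(np.array([.48,.33]))
place(-48)
release()
E
```

```text
rel 33.5 [ 0.581  -0.0988  0.2186] F [-0.5 -0.6  0.4] w 0.035
rib [281.  82.] [0.4834 0.3293] 19.4 [44.1 27.8]Traceback (most recent call last):
  File "<stdin>", line 3, in <module>
  File "h.py", line 86, in pick
    assert 38<r[3]<50 and 11<r[4]<20
           ^^^^^^^^^^^^^^^^^^^^^^^^^
AssertionError
```

```bash
sed -i 's/^def ribs(c):/def ribs(c,thr=82):/; s/max(2)<82/max(2)<thr/' h.py
python3 - <<'E'
s=open('h.py').read()
s=s.replace('''    r=[r for r in ribs(c) if np.hypot(*(r[1]-xy))<.06]
''','''    r=[r for t in range(40,92,4) for r in ribs(c,t) if np.hypot(*(r[1]-xy))<.06]
    r=sorted(r,key=lambda r:abs(r[3]-44)+abs(r[4]-14))[:1]
''')
open('h.py','w').write(s)
E
python3 - <<'E'
from h import *
pick(np.array([.482,.33]),"r10")
place(-48)
release()
E
```

```text
rib [278.  78.] [0.4811 0.3352] 20.1 [43.6 14. ]
down 38.1 [0.4815 0.3354 0.0568] F [0.8 1.1 0.1] w 0.0447
grip 38.5 [0.4814 0.3355 0.0567] F [-0.7  1.5  4.5] w 0.0128
up 39.4 [0.4805 0.3349 0.2381] F [-0.1 -0.2 -2.7] w 0.0128
spin 23.6 [ 0.2 -0.6] 0.74
hit True 43.7 [ 0.5864 -0.1951  0.0867] F [-1.4  1.3  4.4] w 0.0128
rel 44.8 [ 0.5855 -0.1946  0.2186] F [ 0.2  0.4 -0.7] w 0.0351
```

```bash
python3 - <<'E'
from h import *
pick(np.array([.548,.372]))
place(-144)
release()
p=np.array([.40,.2,.35]); robot.move_to(p,best(p,0.))
snap("top","c11",(110,120,290,170),2.7)
E
```

```text
rib [281.  82.] [0.55   0.3735] 63.9 [44.  14.2]
down 48.6 [0.5506 0.3737 0.0571] F [-0.1  0.5  0.2] w 0.0451
grip 49.0 [0.5502 0.3738 0.0567] F [-0.7 -0.1  4.4] w 0.0126
up 49.9 [0.5495 0.3732 0.2378] F [-0.4 -1.6 -2.5] w 0.0131
spin 1.3 [-9.   0.4] 0.2Traceback (most recent call last):
  File "<stdin>", line 3, in <module>
  File "h.py", line 95, in place
    assert np.hypot(*s[2])<5
           ^^^^^^^^^^^^^^^^^
AssertionError
```

```bash
python3 - <<'E'
from h import *
c=robot.camera("wrist"); np.savez("w12.npz",**c); u=proj(c,D(0,-144,41)); print(u)
x,y=(int(v)-60 for v in u); y=max(y,0)
im=c["img"][y:y+120,x:x+120,::-1]; im=cv2.convertScaleAbs(im,alpha=2)
cv2.imwrite("pics/w12.png",cv2.resize(im,None,fx=4,fy=4,interpolation=cv2.INTER_CUBIC)); print(x,y)
E
```

```text
[278.52858291  85.37921031]
218 25
```

View pics/w12.png

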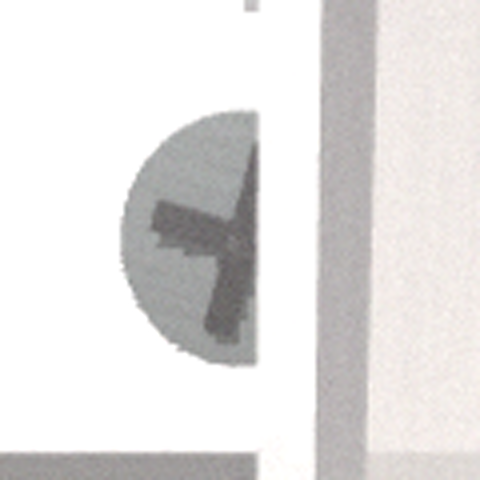

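```bash
python3 - <<'E'
from h import *
c=dict(np.load("w12.npz")); cv2.imwrite("pics/w13.png",c["img"][...,::-1]); print(c["R"].round(2))
st()
E
```

```text
[[ 1.    0.05 -0.  ]
 [ 0.04 -0.95  0.31]
 [ 0.01 -0.31 -0.95]]
 52.8 [ 0.5942 -0.3684  0.26  ] F [ 0.   0.1 -0.9] w -0.0002
```

View pics/w13.png

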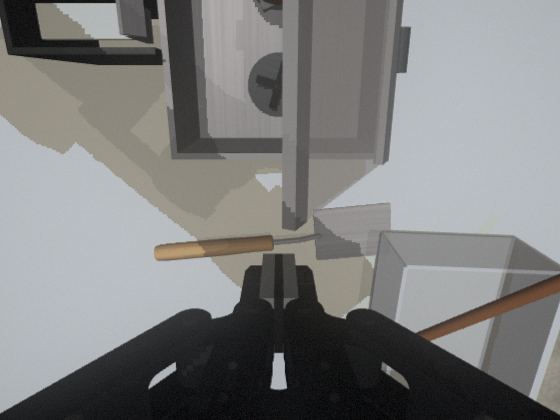

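The fourth cartridge was knocked out of the grip: the fingers are fully shut, and the carry path clipped the raised lid, which now leans forward. I'll back off and look.

```bash
python3 - <<'E'
from h import *
e=np.array(robot.get_state()["eef_pos"]); q=robot.get_state()["tcp_rot"]
robot.move_linear([e[0],e[1],.36],feed=.2)
p=np.array([.1288,-.5087,.30]); robot.move_to(p,best(p,1.7)); st()
a=robot.camera("top"); b=robot.camera("scene"); np.savez("t14.npz",**a); np.savez("s14.npz",**b)
A=cv2.resize(a["img"][60:270,100:420],(800,525),interpolation=cv2.INTER_CUBIC); cv2.imwrite("pics/t14.png",A[...,::-1])
B=cv2.resize(b["img"][100:330,120:460],(800,541),interpolation=cv2.INTER_CUBIC); cv2.imwrite("pics/s14.png",B[...,::-1])
E
```

```text
55.3 [ 0.1295 -0.5088  0.3001] F [-0.   0.9  0.2] w 0.0
```

View pics/t14.png

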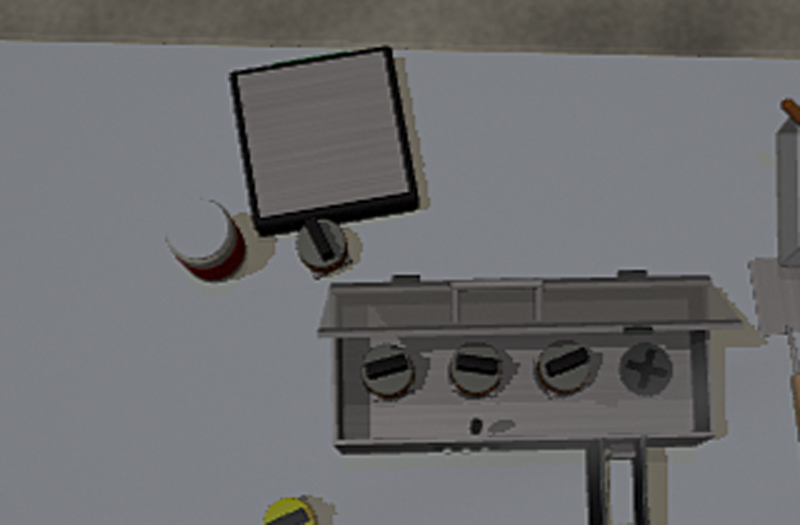

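The dropped cartridge stands upright behind the lid at crop (322,243), next to the black griddle. The three others are home, drive 3 is empty, and the lid leans forward. I'll measure the lid angle and the cartridge position, then push the lid back first.

```bash
python3 - <<'E'
from h import *
a=dict(np.load("t14.npz"))
px=lambda u,v:np.array([100+u*.4,60+v*.4])
T=np.arange(.4,1.75,.02)
e=[np.hypot(*(proj(a,bar(t))-px(497,284))) for t in T]; print("bar th",T[np.argmin(e)],min(e))
edge=lambda t:D(80-165*np.cos(t),0,118+165*np.sin(t))
e=[abs(proj(a,edge(t))[1]-px(530,328)[1]) for t in T]; print("edge th",T[np.argmin(e)],min(e))
for t in(50,60,70):
  for r in ribs(a,t):
    print(t,r[0],r[1].round(4),np.degrees(r[2]).round(1),np.round(r[3:],1))
print(ray(a,*px(320,240),.081))
for y in(-144,): r=spin(a,y); print(np.degrees(r[0]).round(1),r[2].round(1),r[3])
for z in (.0,.03,.05): print(z,ray(a,*px(262,233),z).round(3),ray(a,*px(260,222),z).round(3))
for p in ([.72,.06,.24],[.72,.06,.056],[.70,.06,.40]):
  print(p,[robot.solve_ik(p,down(k)) is not None for k in (0,.8,1.57)])
E
```

```text
bar th 1.0800000000000005 0.7516684138471117
edge th 1.1000000000000005 0.10473072871369027
[0.71677103 0.07272805 0.081     ]
-14.1 [1.5 0.7] 0.6301138515269474
0.0 [0.744 0.149 0.   ] [0.757 0.152 0.   ]
0.03 [0.736 0.144 0.03 ] [0.749 0.147 0.03 ]
0.05 [0.731 0.141 0.05 ] [0.744 0.144 0.05 ]
[0.72, 0.06, 0.24] [True, True, True]
[0.72, 0.06, 0.056] [True, True, True]
[0.7, 0.06, 0.4] [True, True, True]
```

```bash
python3 - <<'E'
from h import *
robot.gripper_to(0)
p=D(-60,0,300); robot.move_to(p,best(p,YAW+np.pi/2)); robot.move_linear(D(-60,0,232),feed=.2)
print(robot.move_linear(D(79,0,232),feed=.12,threshold=35)); st()
robot.move_linear(D(-60,0,250),feed=.2)
p=np.array([.45,.22,.30]); robot.move_to(p,best(p,0.))
a=robot.camera("top"); np.savez("t15.npz",**a)
A=cv2.resize(a["img"][100:270,200:420],None,fx=3.5,fy=3.5,interpolation=cv2.INTER_CUBIC)
cv2.imwrite("pics/t15.png",A[...,::-1])
# look at the stray cartridge
r=find_rib(np.array([.715,.07]),"r15"); st()
E
```

```text
True
 58.7 [ 0.6009 -0.1463  0.2355] F [-1.2  0.3  9.7] w 0.0003
rib [289.  78.] [0.723  0.0766] 28.5 [43.8 13.9]
 62.3 [ 0.7149 -0.007   0.2408] F [-0.5  0.8 -1. ] w 0.0
```

```bash
python3 - <<'E'
from h import *
r=(np.array([.723,.0766]),np.radians(28.5))
robot.gripper_to(.045)
p=np.r_[r[0],.22]; q=best(p,r[1]+np.pi/2); robot.move_to(p,q); 
robot.move_linear([*r[0],.056],feed=.12,threshold=15); st("down")
robot.gripper_to(0,grasp_force=80); st("grip")
robot.move_linear([*r[0],.26],feed=.2)
robot.move_linear([.62,.25,.26],feed=.25); 
p=np.array([.46,.25,.2]);robot.move_to(p,best(p,np.radians(62)+np.pi/2)); st()
robot.move_linear([.46,.25,.058],feed=.12,threshold=12); st("set")
robot.gripper_to(.04); robot.move_linear([.46,.25,.25],feed=.25)
# lid again
robot.gripper_to(0)
p=D(-90,0,300); robot.move_to(p,best(p,YAW+np.pi/2))
a=robot.camera("top"); np.savez("t16.npz",**a)
E
```

```text
down 65.4 [0.7234 0.0766 0.0569] F [-0.  -0.1  0.5] w 0.0451
grip 65.8 [0.7231 0.0768 0.0566] F [-1.5  1.1  3.4] w 0.0128
 68.6 [0.4612 0.2494 0.2006] F [ 0.4  0.2 -3.1] w 0.0123
set 70.0 [0.4604 0.2501 0.0586] F [ 0.4 -0.9 -1.4] w 0.0126
```

```bash
python3 - <<'E'
import cv2,numpy as np
im=[dict(np.load(f))["img"][60:270,190:420,::-1] for f in("t15.npz",)][0]
w=cv2.imread("pics/r15.png")
A=cv2.resize(im,None,fx=1.9,fy=1.9,interpolation=cv2.INTER_CUBIC)
B=cv2.resize(w,(360,399-129)); B=cv2.copyMakeBorder(B,0,A.shape[0]-B.shape[0],0,0,cv2.BORDER_CONSTANT)
cv2.imwrite("pics/v15.png",np.hstack([A,B])[:, :800])
E
```

```text
(no output)
```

View pics/v15.png

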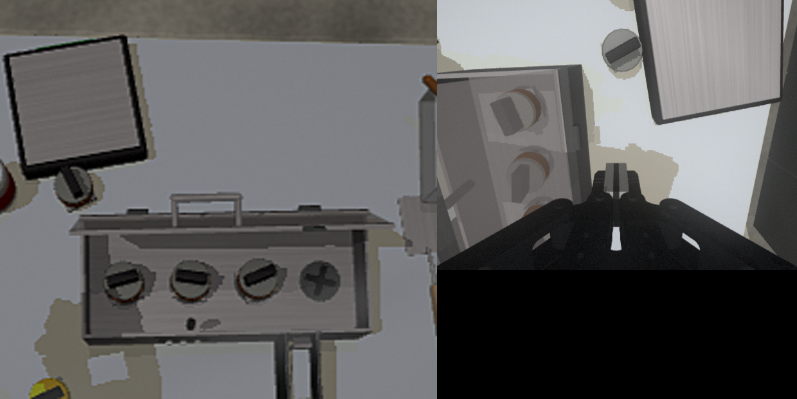

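```bash
python3 - <<'E'
from h import *
p=np.array([.1288,-.5087,.30]); robot.move_to(p,best(p,1.7)); st()
a=robot.camera("top"); b=robot.camera("scene"); np.savez("t17.npz",**a); np.savez("s17.npz",**b)
A=cv2.resize(a["img"][110:290,110:400],None,fx=1.65,fy=1.65,interpolation=cv2.INTER_CUBIC)
B=cv2.resize(b["img"][110:290,130:420],None,fx=1.65,fy=1.65,interpolation=cv2.INTER_CUBIC)
V=np.vstack([A,B]); print(V.shape); cv2.imwrite("pics/v17.png",V[...,::-1])
E
```

```text
75.2 [ 0.1296 -0.5084  0.3001] F [ 0.3 -0.7  0.1] w -0.0002
(594, 478, 3)
```

View pics/v17.png

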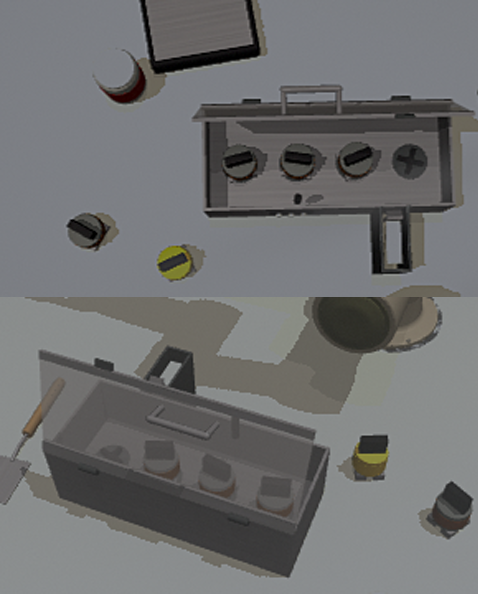

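```bash
python3 - <<'E'
from h import *
a=dict(np.load("t17.npz"))
T=np.arange(.4,1.75,.02)
e=[np.hypot(*(proj(a,bar(t))-[297.9,163.5])) for t in T]; print("bar th",T[np.argmin(e)],min(e))
p=D(-60,0,300); robot.move_to(p,best(p,YAW+np.pi/2)); robot.move_linear(D(-60,0,235),feed=.2)
robot.move_linear(D(15,0,235),feed=.15)
for x in (35,50,65,79):
    h=robot.move_linear(D(x,0,235),feed=.05,threshold=50); st((x,h))
    if h: break
robot.move_linear(D(-60,0,260),feed=.2)
E
```

```text
bar th 1.2400000000000007 0.20921779998500806
(35, False) 78.9 [ 0.6204 -0.1459  0.2402] F [-2.4  0.9 21.7] w 0.0001
(50, False) 79.3 [ 0.6363 -0.1453  0.2423] F [-2.   1.7 29.6] w -0.0
(65, False) 79.8 [ 0.6502 -0.1444  0.2389] F [ 0.2 -0.4  0. ] w 0.0004
(79, False) 80.2 [ 0.6631 -0.1432  0.2346] F [-0.9  0.  -0.7] w 0.0004
```

```bash
python3 - <<'E'
from h import *
p=np.array([.1288,-.5087,.30]); robot.move_to(p,best(p,1.7)); st()
b=robot.camera("top"); np.savez("t18.npz",**b); a=dict(np.load("t17.npz"))
# left-of-handle columns: lid edge; handle columns: bar
for nm,c in(("t17",a),("t18",b)):
    g=c["img"].mean(2); print(nm,"bar",g[145:190,288:308].mean(1).round().astype(int).tolist()); print("  edge",g[145:190,240:262].mean(1).round().astype(int).tolist())
edge=lambda t:D(80-165*np.cos(t),120,118+165*np.sin(t))
for t in np.arange(1.0,1.76,.1): print(round(t,1),proj(b,bar(t))[1].round(1),proj(b,edge(t))[1].round(1))
E
```

```text
83.0 [ 0.1296 -0.5085  0.3   ] F [ 0.4 -0.2  0.9] w 0.0
t17 bar [129, 128, 129, 129, 129, 128, 129, 129, 129, 129, 129, 129, 129, 129, 129, 131, 124, 78, 104, 92, 68, 111, 133, 129, 130, 132, 118, 51, 87, 69, 57, 54, 54, 53, 52, 105, 101, 78, 59, 62, 63, 62, 64, 64, 62]
  edge [15, 52, 86, 114, 131, 129, 129, 129, 129, 129, 128, 129, 128, 129, 129, 129, 129, 129, 129, 129, 129, 129, 129, 130, 131, 106, 111, 104, 55, 89, 75, 56, 54, 55, 53, 53, 107, 103, 85, 70, 75, 76, 81, 84, 88]
t18 bar [132, 131, 131, 131, 132, 119, 97, 102, 30, 48, 87, 83, 82, 82, 81, 82, 82, 81, 82, 82, 82, 73, 73, 73, 69, 63, 68, 52, 55, 38, 32, 33, 34, 33, 31, 35, 91, 103, 97, 98, 98, 96, 98, 99, 106]
  edge [15, 53, 88, 116, 133, 132, 119, 99, 103, 40, 45, 87, 82, 82, 82, 81, 81, 82, 82, 81, 81, 81, 82, 82, 82, 70, 61, 72, 54, 51, 43, 32, 33, 34, 33, 31, 33, 81, 90, 89, 87, 86, 87, 88, 88]
1.0 177.8 199.0
1.1 171.8 192.4
1.2 165.9 185.5
1.3 160.1 178.5
1.4 154.5 171.4
1.5 149.1 164.3
1.6 144.0 157.4
1.7 139.3 150.7
```

```bash
python3 - <<'E'
from h import *
c=look_over(D(0,-144)[:2],.26,YAW); s=spin(c,-144); print("spin",np.degrees(s[0]).round(1),s[2].round(1),round(s[3],2))
assert np.hypot(*s[2])<4
robot.gripper_to(.035)
v=np.array([.42,-.2,.32]); robot.move_to(v,best(v,YAW))
pick(np.array([.46,.25]))
w=robot.get_state()["width"]; assert w>.01
for v in ([.42,.15,.32],[.42,-.2,.32]): v=np.array(v); robot.move_to(v,best(v,YAW))
xy=(s[1]+D(0,-144)[:2])/2; p=np.r_[xy,.23]; o=[]
for k in (0,1):
    q=best(p,s[0]+k*np.pi/2); o.append((abs(robot.solve_ik(p,q)[5]-robot.get_state()["joints"][5]),k,q))
q=min(o)[2]; robot.move_to(np.array([xy[0]-.08,xy[1],.27]),q)
robot.move_linear(p,feed=.2); st("over"); robot.move_linear([*xy,.105],feed=.15)
print(robot.move_linear([*xy,.086],feed=.04,threshold=20)); st()
E
```

```text
spin -13.7 [ 0.2 -0.6] 0.75
rib [278.  84.] [0.4602 0.2499] 62.6 [44.1 14.2]
down 90.0 [0.4607 0.2499 0.0568] F [ 0.2  0.1 -0. ] w 0.0449
grip 90.4 [0.4605 0.25   0.0567] F [-1.7  0.1  6. ] w 0.013
up 91.3 [0.4595 0.2496 0.2384] F [-0.1 -0.3 -3.1] w 0.013
over 94.5 [ 0.5905 -0.2906  0.2312] F [-0.9 -0.3 -2.1] w 0.0128
True
 96.0 [ 0.5907 -0.2909  0.0867] F [-0.3  0.4  3.3] w 0.0131
```

All four are meshed by height. I'll release, check the rib centres, then take the bar to close the lid.

```bash
python3 - <<'E'
from h import *
release()
p=D(-60,-20,360); robot.move_to(p,best(p,YAW))
c=robot.camera("wrist")
im=c["img"]; o=-c["R"].T@c["t"]
for y in(144,48,-48,-144):
    b=None
    for t in range(40,92,4):
        for r in ribs(c,t):
            # re-scale ray hit from z=.081 to rib top at .111
            q=o[:2]+(r[1]-o[:2])*(o[2]-.111)/(o[2]-.081)
            if np.hypot(*(q-D(0,y)[:2]))<.03 and (b is None or abs(r[4]-14)<abs(b[1]-14)): b=((q-D(0,y)[:2])*1000,r[4],r[3],np.degrees(r[2]))
    print(y,None if b is None else [np.round(v,1) for v in b])
th=1.68; b=bar(th)
robot.gripper_to(.024)
for dz in (.09,.06,-.013): print(dz,robot.solve_ik(b+[0,0,dz],best(b,YAW)) is not None)
st()
E
```

```text
rel 97.1 [ 0.5899 -0.2903  0.2185] F [ 0.2  1.  -0.3] w 0.0349
144 None
48 [array([-2.8, -0.9]), np.float64(17.9), np.float64(45.2), np.float32(83.0)]
-48 [array([-2.5,  2.5]), np.float64(14.4), np.float64(52.7), np.float32(113.9)]
-144 None
0.09 True
0.06 True
-0.013 True
 98.2 [ 0.5254 -0.17    0.3591] F [-0.3  0.4  0.2] w 0.0241
```

```bash
python3 - <<'E'
from h import *
b=dict(np.load("t18.npz")); g=b["img"].mean(2)
print([(i,int(v)) for i,v in zip(range(128,150),g[128:150,288:308].mean(1))])
for t in np.arange(1.6,1.76,.03): print(round(t,2),proj(b,bar(t)).round(1))
E
```

```text
[(128, 130), (129, 130), (130, 130), (131, 130), (132, 130), (133, 130), (134, 130), (135, 130), (136, 130), (137, 132), (138, 132), (139, 95), (140, 88), (141, 115), (142, 82), (143, 63), (144, 139), (145, 132), (146, 130), (147, 130), (148, 131), (149, 132)]
1.6 [297.4 144. ]
1.63 [297.3 142.5]
1.66 [297.3 141.1]
1.69 [297.2 139.7]
1.72 [297.1 138.4]
1.75 [297.1 137.1]
```

```bash
python3 - <<'E'
from h import *
b=bar(1.66); dz=np.array([0,0,-.013])
q=best(b,YAW)
p=b+[0,0,.11]; robot.move_to(D(-40,30,385),q); robot.move_linear(p,feed=.2); st("above")
h=robot.move_linear(b+dz,feed=.08,threshold=12); st(("down",h))
if not h:
    robot.gripper_to(0,grasp_force=40); st("grip")
    assert robot.get_state()["width"]>.005
    for t in np.linspace(1.66,.2,13)[1:]:
        if robot.move_linear(bar(t)+dz,feed=.12,threshold=60): print("stop",t); break
        st(round(t,2))
E
```

```text
above 100.0 [ 0.7145 -0.1112  0.3589] F [ 0.2 -0.5  0.3] w 0.024
('down', True) 101.4 [ 0.7148 -0.1108  0.2406] F [ 1.4 -0.2  5.4] w 0.0237
```

```bash
python3 - <<'E'
from h import *
dz=np.array([0,0,-.009])
e=np.array(robot.get_state()["eef_pos"]); robot.move_linear([e[0],e[1],bar(1.66)[2]-.008],feed=.05)
robot.gripper_to(0,grasp_force=40); st("grip")
assert robot.get_state()["width"]>.005
for t in np.linspace(1.66,.2,13)[1:]:
    if robot.move_linear(bar(t)+dz,feed=.12,threshold=60): print("stop",t); break
    st(round(t,2))
E
```

```text
grip 101.9 [ 0.7148 -0.1108  0.2407] F [ 0.3 -0.3 -0.5] w 0.0079
1.54 102.2 [ 0.6985 -0.1116  0.2464] F [0.7 0.9 7.4] w 0.0081
1.42 102.5 [ 0.6819 -0.1123  0.2496] F [-0.6  0.6  9.3] w 0.0083
1.3 102.8 [ 0.6651 -0.1132  0.2506] F [-0.5  2.   8.2] w 0.0081
1.17 103.1 [ 0.6478 -0.1139  0.2492] F [-1.2  0.7  7.5] w 0.0082
1.05 103.4 [ 0.6309 -0.1147  0.2457] F [-1.6  1.3  3.6] w 0.0079
0.93 103.7 [ 0.6144 -0.1154  0.2403] F [-0.6 -0.3 -1.7] w 0.0082
0.81 103.9 [ 0.5988 -0.1161  0.234 ] F [ 0.   0.9 -1.4] w 0.0081
0.69 104.2 [ 0.5839 -0.1168  0.2254] F [-3.3  1.7  0.1] w 0.0077
0.56 104.5 [ 0.5706 -0.1174  0.2147] F [ 0.2  0.9 -3.3] w 0.008
0.44 104.8 [ 0.5584 -0.1178  0.2032] F [ 0.1  1.4 -2.9] w 0.0084
0.32 105.1 [ 0.5477 -0.1184  0.1897] F [-0.9  1.5 -2.5] w 0.0084
0.2 105.4 [ 0.5389 -0.119   0.1753] F [-1.6 -0.4 -1.5] w 0.0083
```

Lid at about 0.2. Release, shut the fingers and press down on the bar.

```bash
python3 - <<'E'
from h import *
e=np.array(robot.get_state()["eef_pos"]); q=robot.get_state()["tcp_rot"]
robot.gripper_to(.03); robot.move_linear([e[0],e[1],.24],feed=.2); robot.gripper_to(0)
b=bar(.05); robot.move_to(np.r_[b[:2],.225],best(np.r_[b[:2],.225],YAW))
b=bar(0)
for z in (.185,.178,.172,.168,.165,.163,.161,.159,.157):
    h=robot.move_linear([b[0],b[1],z],feed=.03,threshold=50); st((z,h))
    if h: break
robot.wait(.3); st()
E
```

```text
(0.185, False) 108.3 [ 0.5276 -0.1193  0.1851] F [-5.9 -0.5  3. ] w -0.0001
(0.178, False) 108.7 [ 0.5252 -0.1194  0.1782] F [-20.4  -0.8  11. ] w -0.0002
(0.172, False) 109.1 [ 0.5231 -0.1194  0.1719] F [-33.1  -2.6  16.1] w -0.0003
(0.168, False) 109.4 [ 0.5223 -0.1195  0.1687] F [-40.7  -0.9  26.5] w 0.0002
(0.165, False) 109.6 [ 0.5214 -0.1195  0.1659] F [-45.7  -2.5  23. ] w -0.0002
(0.163, False) 109.9 [ 0.5206 -0.1195  0.1631] F [-50.4  -2.9  25.9] w 0.0
(0.161, False) 110.1 [ 0.5198 -0.1195  0.1605] F [-52.3  -4.5  24.9] w -0.0002
(0.159, False) 110.4 [ 0.5195 -0.1195  0.159 ] F [-56.4  -3.5  29.9] w -0.0002
(0.157, False) 110.6 [ 0.5196 -0.1196  0.1587] F [-62.3  -1.2  43.6] w -0.0
 110.9 [ 0.5196 -0.1196  0.1587] F [-61.6  -1.9  44.1] w 0.0001
```

```bash
python3 - <<'E'
from h import *
e=np.array(robot.get_state()["eef_pos"])
robot.move_linear([e[0],e[1],.23],feed=.1); st()
p=np.array([.1288,-.5087,.30]); robot.move_to(p,best(p,1.7)); st()
c=robot.camera("top"); np.savez("t19.npz",**c); k=robot.camera("scene"); np.savez("s19.npz",**k)
g=c["img"].mean(2)
print([(i,int(v)) for i,v in zip(range(205,232),g[205:232,288:308].mean(1))])
for t in np.arange(0,.3,.05): print(round(t,2),proj(c,bar(t)).round(1),proj(c,D(80-165*np.cos(t),100,118+165*np.sin(t))).round(1),"sc",proj(k,bar(t)).round(1))
E
python3 - <<'E'
import numpy as np
c=dict(np.load('t19.npz'))
g=c["img"].mean(2); print([(i,int(v)) for i,v in zip(range(222,246),g[222:246,268:274].mean(1))])
E
```

```text
111.8 [ 0.5195 -0.1195  0.2292] F [ 0.  -0.9 -1.2] w 0.0002
 113.8 [ 0.1296 -0.5084  0.2999] F [-0.3  0.8 -0.3] w -0.0001
[(205, 95), (206, 95), (207, 94), (208, 93), (209, 96), (210, 102), (211, 102), (212, 101), (213, 100), (214, 100), (215, 100), (216, 100), (217, 93), (218, 97), (219, 104), (220, 100), (221, 74), (222, 101), (223, 90), (224, 71), (225, 107), (226, 106), (227, 104), (228, 104), (229, 102), (230, 101), (231, 101)]
0.0 [298.  222.6] [270.9 236.5] sc [261.4 179.2]
0.05 [298.1 221.4] [270.8 236.1] sc [261.  177.9]
0.1 [298.2 220.1] [270.8 235.6] sc [260.5 176.8]
0.15 [298.2 218.7] [270.7 234.9] sc [259.9 175.7]
0.2 [298.3 217.1] [270.7 234. ] sc [259.4 174.8]
0.25 [298.3 215.4] [270.6 233. ] sc [258.7 174. ]
[(222, 105), (223, 104), (224, 104), (225, 105), (226, 106), (227, 105), (228, 105), (229, 105), (230, 105), (231, 105), (232, 105), (233, 108), (234, 110), (235, 109), (236, 111), (237, 46), (238, 37), (239, 37), (240, 46), (241, 119), (242, 124), (243, 121), (244, 120), (245, 120)]
```

```bash
python3 - <<'E'
from h import *
n=dict(np.load("t19.npz"))["img"].mean(2); o=cv2.imread("pics/top0.png").mean(2)
m=dict(np.load("s19.npz"))["img"].mean(2); os=cv2.imread("pics/scene0.png").mean(2)
for nm,a,b,x0,x1,y0,y1 in(("bar",n,o,280,318,218,228),("edge L",n,o,240,280,230,243),("edge R",n,o,365,388,228,243),("catch",n,o,334,362,230,278),("scene handle",m,os,245,280,172,190),("scene hook",m,os,215,248,140,170)):
    A,B=a[y0:y1,x0:x1],b[y0:y1,x0:x1]
    (dx,dy),r=cv2.phaseCorrelate(A,B); print(nm,"meandiff",abs(A-B).mean().round(1),"max",abs(A-B).max(),"shift",round(dx,2),round(dy,2))
st()
E
```

```text
bar meandiff 2.0 max 24.0 shift -0.11 0.04
edge L meandiff 1.6 max 4.333333333333343 shift -0.06 0.46
edge R meandiff 1.7 max 4.333333333333343 shift 0.0 0.49
catch meandiff 1.6 max 8.333333333333336 shift 0.06 0.02
scene handle meandiff 3.1 max 17.666666666666657 shift 0.06 0.01
scene hook meandiff 3.3 max 33.66666666666666 shift 0.02 0.01
 113.9 [ 0.1295 -0.5085  0.2999] F [ 0.2 -0.2 -0.1] w -0.0001
```

The lid, handle and catch pixels match the initial latched picture with no measurable shift of the bar or catch. If it weren't latched, the rubber pin would have lifted the lid. Handing in.

```bash
python3 -c "
from plant import robot
print(robot.finish_job())"
```

```text
the job is handed in; nothing more can be done
None
```

The job is handed in at about 114 s of the 208 s allowed. The dispenser is loaded with all four cartridges and the lid is latched. The hand-in gave no verdict.

**What I did:** I pressed the catch tab, swung the popped lid open by its handle, and pushed all four grey cartridges home on the four drives. I then closed the lid by its handle and pressed it shut. The yellow look-alike, the can and the spatula were left alone.

**What my last checks showed**
- **Cartridges:** all four pushed down to a TCP height of 86.7 mm, against about 86.6 mm for fully home. An unmeshed cartridge would have stopped 11 mm higher.
- **Lid and catch:** after shutting, the bar and the catch area matched the initial latched pictures to about 0.1 px. The lid had not sprung back up.

**What went wrong or disagreed**
- **Dropped cartridge:** on its first carry, the fourth cartridge clipped the raised lid and landed upright behind it, and the lid swung forward to about 1.1 rad. I pushed the lid back to about 1.66 rad in two goes, fetched the cartridge and loaded it.
- **Lid push:** pushing the lid back, I saw up to 30 N upward on the tool, probably from the gripper touching the lid edge.
- **Final press:** pressing the bar shut, the fingers slipped to its front side, and the sideways force reached about 62 N.
- **Rib check:** the last wrist-camera check picked out only two of the four ribs, both about 3 mm off centre. I put that down to the oblique view. The other two have only the push-down height to go on.
- **Lid edge:** the lid edge showed a 0.5 px shift in the picture comparison, but its brightness hardly changed.

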